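# Slide the dish tray home on the colony counter

### The job

Get the Petri dish ready for counting on the colony counter: push its tray along the rails with a fingertip, from the right-hand loading end towards the lit window, until the tray drops into the locating notches and sits down flush on the rails; then press the lamp key right down and let it go. Push only: do not pick up the tray or the dish, keep the dish in its seat, and leave the other things on the bench where they stand.

Things in the scene. Friction and masses are not known exactly. Their poses are not given: they have to be found in the camera images.
- counter: Colony counter: beige housing 260 (its x) x 360 (its y) x 70 mm high, fixed on the bench. Origin: centre of its underside (z = 0). x points from its front face (switches, robot side) to its back; y to the left seen from the robot, along the rails. On the 70 mm high deck two aluminium runners lie along y, centred 61 mm either side of x = +20 mm, each 22 mm wide, tops 82 mm above the bench.
- counting_place (a point): Point fixed to the counter over the centre of its round lit window (96 mm across), midway between the runners, level with their tops (82 mm above the bench): counter frame (20, 50, 82) mm. The tray's origin comes here when the tray has dropped in. Each runner has two notches, 13 mm long, 8 mm deep, 70 mm to either side of this point along y.
- rails_right_end (a point): Middle of the rails' right-hand (-y) end, at runner-top height: counter frame (20, -172, 82) mm. The rails run 340 mm from here towards +y. Side guides 4 mm thick stand outside the runners, tops 96 mm above the bench; small end stops (tops 88 mm) close the runners only. Between the runners (100 mm) the deck is open, so a finger can follow behind the tray.
- lens (a point): Centre of the round magnifier, 112 mm across, 16 mm thick, 212 mm above the bench, parked left of the counter: counter frame (33, 320, 212) mm. Fixed, not to be used. Its gooseneck, up to 255 mm high, rises from the deck's left rear corner at counter frame (108, 158) mm.
- tray: Dish tray, loose on the runners: aluminium frame 140 (its x) x 170 (its y) x 6 mm round a ruled glass plate, 0.3 to 0.5 kg; axes parallel to the counter's. Origin: centre of its underside, 88.5 mm above the bench while sliding, 82 mm when its four feet (9 mm long, 6.5 mm high, at x +-60, y +-70 mm) have dropped into the notches. Starts 50 to 115 mm short of that, at the -y end.
- tray_lip (a point): Middle of the outer face of the upturned lip at the tray's right-hand (-y) end: tray frame (0, -85, 15) mm. Lip 100 mm wide, 3 mm thick, top 24 mm above the tray's underside. Pushed here towards +y the tray slides (1 to 6 N); pushed slowly (under 50 mm/s) it drops in by its own weight and then resists further pushing; if it ever goes past it can be pushed back.
- dish: Closed Petri dish, clear plastic, 90 mm across and 15 mm high, 45 g, loose in the tray's central seat (square, 93 mm wide, 3 mm deep, floor 3 mm above the tray's origin). Origin: centre of its underside.
- lamp_key (a joint): Travel of the lamp key in m: 0 up, 0.006 fully down; springs back; fully down takes about 5 N. A round black push key 28 mm across in a grey collar 44 mm across, on the deck's front strip at counter frame (-95, -50) mm; it moves straight down.
- lamp_key_top (a point): Centre of the lamp key's top face, 92 mm above the bench when up; moves with the key.
- stain_bottle: Bystander: small amber bottle, 42 mm across, 95 mm high, standing on the bench left of the counter. Origin: centre of its underside.
- dish_stack: Bystander: stack of three Petri dishes, 90 mm across, 45 mm high, on the bench left of the counter. Origin: centre of its underside.
- beaker: Bystander: glass beaker, 68 mm across, 85 mm high, on the bench right of the counter, towards the back. Origin: centre of its underside.
- marker: Bystander: black marker pen 143 mm long, 13 mm thick, lying on the bench right of the counter. Origin: middle of its underside.
Not all that is in view belongs to the job. Several things have the shape of the tray; the one meant has the colours described above.

How it is judged (in metres and radians):
On the way, in this order (a step that is already met when the one before it is completed fails the run):
1. the tray has dropped into the notches and sits flush on the rails (horizontal distance between tray and counting_place below 0.005 m and z of tray in the frame of counter below 0.0838 m and angle between tray's own z axis and vertical below 0.025 rad), for 0.2 s.
2. then the lamp key is pressed right down (value of joint lamp_key above 0.0045 m), for 0.05 s.
At the end, for the whole second after the job is handed in: Tray at rest with all feet in the notches: origin within 5 mm of the counting place, at most 83.8 mm above the bench, level within 0.025 rad; dish within 6 mm of the tray's centre, down in its seat; lamp key pressed at least 4.5 mm after the drop and sprung back to under 2 mm (all of step 1 and linear speed of tray below 0.01 m/s and horizontal distance between dish and tray below 0.006 m and z of dish in the frame of tray below 0.006 m and value of joint lamp_key below 0.002 m); the robot touches nothing.
It fails at once if the tray is lifted off its rails (over 10 mm above its sliding height) or tipped over 0.12 rad (z of tray in the frame of counter above 0.0985 m or angle between tray's own z axis and vertical above 0.12 rad).
It fails at once if the dish comes out of its seat or is lifted (horizontal distance between dish and tray above 0.01 m or z of dish in the frame of tray above 0.01 m).
It fails at once if another thing on the bench is moved more than 20 mm or lifted (distance of any of stain_bottle, dish_stack, beaker, marker from where it was at the start of the episode above 0.02 m).
It fails at once if the tray is shoved with the arm or the gripper's body instead of the fingers (contact force between the arm and tray above 3 N).
It also fails if it takes over 48 s, if anything falls off the work surface, if the arm or the gripper's body presses on something with over 40 N, if the wrist force passes 120 N, or if a joint passes its speed limit or range.

### The arm

A 6-joint arm with a two-finger parallel gripper is mounted at the origin on the work surface. World frame = base frame: x ahead of the robot, y to its left, z up, the work surface at z = 0. Lengths are in m, angles in degrees, forces in N, time in s.
With the tool pointing down it reaches from about 0.375 to 0.825 m from the base axis. Payload 5.5 kg.
Tool frame: the origin (TCP) lies between the finger pads; the fingertips stand 19 mm ahead of it and the grasp point (between the pads) is the TCP (tip_extent is the x of the fingertips in the tool frame, in m); x points along the fingers, y is the direction in which the jaws open and shut, and the axes are right-handed (so a half turn about x gives the same grasp; the last joint's range is limited). The gripper opens to 85 mm and grips with 20 to 120 N. Pads are 22 mm wide; open, the fingers measure 114 mm over their backs; the gripper's body (76 mm by 85 mm) begins 54 mm behind the grasp point. The pads swing forward as they close: fully open they stand 13 mm farther back than shut.
Start: joints at [75.802, 17.962, -2.699, 69.339, 0, 90], TCP at [0.147, 0.582, 0.25] pointing down, gripper open.
Joint ranges: [-152.73, 152.73], [-39.44, 99.34], [-58.76, 71.6], [-118.89, 123.64], [-81.53, 83.1], [-180, 180]. Speed limits (degrees/s): [136.94, 136.94, 172.46, 180, 180, 180].

### API

Orientations are given as [roll, pitch, yaw] about the fixed x, y, z axes, in that order (R = Rz(yaw) Ry(pitch) Rx(roll)).
In Python, from workcell import * gives the robot as it stands.
- The arm moves only by the shell command python3 -m pendant 'ROWS' [OPENING] [FORCE]. ROWS is JSON, a list of rows, each a list of 2 entries, a list of its own where there are three numbers: the shift along the tool's x, y, z in cm, then the turn, a rotation vector about the tool's x, y, z in degrees. A call has 1 to 10 rows; each row shifts and turns the pose as measured when the row begins, along the tool's axes as they then stand; what a row does not reach is not made up. A row lasts 1/10 s, in which the tool goes at most 50 mm and 8.59 degrees, less where a joint would pass 70% of its speed; a pose out of reach is approached as far as the arm can. A call is refused whole if a number of a shift passes 5 or a number of a turn 8.59, either way. A call with a gripper value outside its range is refused whole. OPENING is the opening in per cent of the stroke, from 0 (shut) to 100 (fully open), set as the call begins (- or left out, the last holds). The fingers move at their own pace and stop on an object; FORCE is the grip in N (left out, the last holds). Time passes only in rows, so rows that do not move let the fingers close. It gives the time, the measured TCP pose, the force and the opening at its end, in the units of the state.
- get_state(): the state, without advancing time (a new reading comes with each control period).
- capture(name): name is "scene" or "side" or "wrist"; returns the picture (400x640x3 uint8, blue, green, red); there is no depth.
- camera_info(name): a dict with "fx", "fy", "cx", "cy" (pixels), "extrinsics" (4x4, takes a point from camera to world coordinates). Camera axes: x right, y up, looking along -z (the intrinsics and any distortion apply to the point x, -y, -z); pixel columns grow to the right and rows downward; lengths in m; the calibration is good to about 2 mm. A picture is of the moment at which its call begins: read the wrist's pose just before it. camera_info takes no time and is no camera call; for the wrist camera it gives the pose at the moment of the call.
- finish_job(): hands the job in, once; it reports no verdict.
Trained networks look in the newest picture that a camera, given by its name, has taken for a name from the list of things; names that differ only in an ending like _2 or _b are one class to them, and where a whole thing is asked for, a point or a joint stands for the part that bears it (a point fixed in the world has none). Each returns a list of dicts, best first, with "conf" (0 to 1); they miss things now and then, are a little off and sometimes report something else, mostly with a low value. They report only what shows in the picture. A call takes as long as a camera call. They do not tell look-alikes from the thing itself.
- trace(name, camera): "pixels" (400x640 bool, what is visible of it) and "box" ([left, top, right, bottom] in pixels, round what is visible of it).
- spot_point(name, camera): "position" ([column, row] in pixels: a listed point, or the origin of a listed thing).
The state is a dict: "time": time; "joints": joint angles; "qvel": joint speeds; "effort": joint torques, N m; "tool_pos": TCP position; "orientation": TCP orientation; "ft_force": force on the tool from outside, world axes, zero at the start; "wrist_torque": the same for the moment, N m; "grip_width": finger opening in m.
Only numpy, scipy, OpenCV 4.12 (cv2) and the standard library are available. Lean on these libraries where they do the work, as an engineer would, in place of code of your own. Each camera call takes 0.05 s, during which the arm holds its last target.

## Working session

There is one attempt and no reset: what is moved stays moved. The work goes in short steps, Python scripts to look and compute and a shell command to move; the robot and the scene stay as the last step left them, time stands still between calls to the robot, and variables do not carry over. Pictures are saved under pics/ and viewed, and the job is handed in when it is done.

```bash
mkdir -p pics; ls; python3 - <<'E'
from workcell import *
import cv2
s=get_state();print(s)
for n in("scene","side","wrist"):
    im=capture(n);cv2.imwrite(f"pics/{n}0.png",im)
    c=camera_info(n);print(n,c)
E
```

```text
pics
{'time': 0.0, 'joints': array([ 7.58017324e+01,  1.80042418e+01, -2.75382596e+00,  6.93389698e+01,
        4.51915369e-04,  9.00003565e+01]), 'qvel': array([ 0.11098141, -0.05859214,  0.15775962,  0.06452386,  0.01642065,
        0.09975685]), 'effort': array([ 3.14730925e-03, -5.39587712e+01,  3.39753127e+01,  1.90143089e-02,
        6.60932928e-04, -1.65179529e-05]), 'tool_pos': array([0.14703299, 0.58115262, 0.24943707]), 'orientation': array([ -90.26647445,   89.90296135, -104.4650989 ]), 'ft_force': array([-0.17059618,  0.08990747,  0.34526078]), 'wrist_torque': array([0.00442536, 0.0112796 , 0.07515016]), 'grip_width': 0.08550387611658329}
scene {'fx': 403.3207705128693, 'fy': 403.3207705128693, 'cx': 321.8672801570144, 'cy': 209.69169726191367, 'extrinsics': array([[-0.44565811, -0.67166646,  0.59182177,  1.18644976],
       [ 0.89518402, -0.33870074,  0.28970223,  0.27243802],
       [ 0.0058672 ,  0.65889754,  0.75220982,  1.02470109],
       [ 0.        ,  0.        ,  0.        ,  1.        ]])}
side {'fx': 403.98344090673953, 'fy': 403.98344090673953, 'cx': 325.2402405924735, 'cy': 196.77479624230332, 'extrinsics': array([[ 0.72171847,  0.34905373, -0.59773234, -0.18933129],
       [-0.69190662,  0.38836261, -0.60863759, -0.7415221 ],
       [ 0.01968967,  0.85283995,  0.52180106,  0.73829419],
       [ 0.        ,  0.        ,  0.        ,  1.        ]])}
wrist {'fx': 340.0373492640711, 'fy': 340.0373492640711, 'cx': 320.57135989784314, 'cy': 199.00968607556123, 'extrinsics': array([[ 2.45782595e-01, -9.32210479e-01, -2.65658687e-01,
         7.96941636e-02],
       [ 9.69324500e-01,  2.36098985e-01,  6.83175211e-02,
         5.98982611e-01],
       [-9.64562542e-04, -2.74300732e-01,  9.61643478e-01,
         3.73720495e-01],
       [ 0.00000000e+00,  0.00000000e+00,  0.00000000e+00,
         1.00000000e+00]])}
```

View pics/scene0.png

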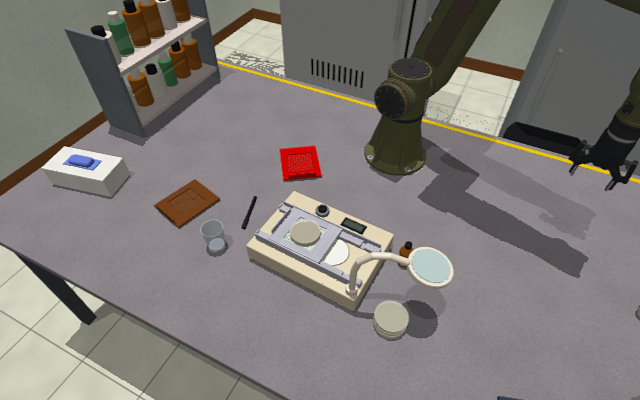

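View pics/side0.png

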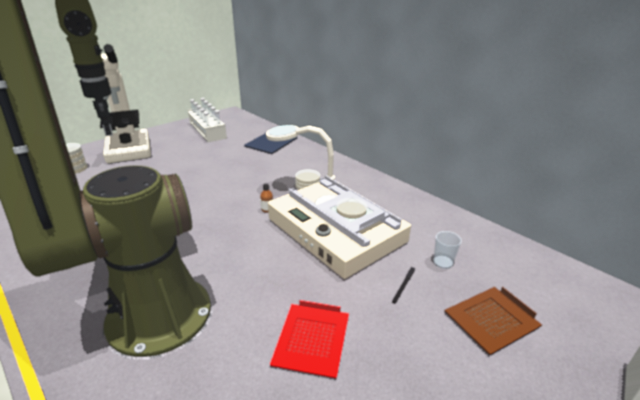

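View pics/wrist0.png

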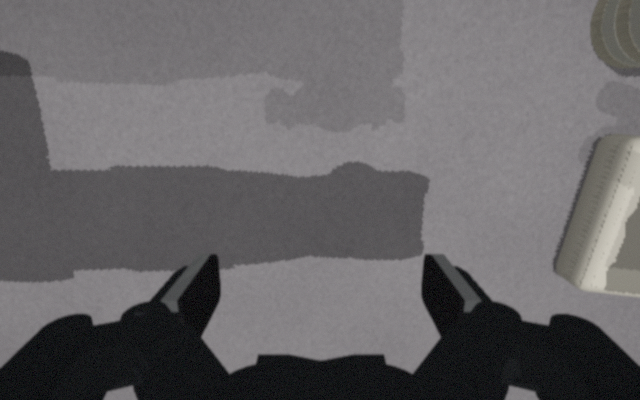

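The aluminium tray, carrying the dish, is on the counter at scene (305,235) and side (350,210). Two look-alikes lie on the bench: a red one at scene (300,163) and a brown one at (187,203).

```bash
cat > h.py <<'E'
from workcell import *
import numpy as np, cv2
def ray(cam,px,ci=None):
    c=ci or camera_info(cam); E=c["extrinsics"]
    d=np.array([(px[0]-c["cx"])/c["fx"],-(px[1]-c["cy"])/c["fy"],-1.])
    return E[:3,3],E[:3,:3]@d
def onz(cam,px,z,ci=None):
    o,d=ray(cam,px,ci); return o+d*(z-o[2])/d[2]
def tri(a,b):
    A=np.zeros((3,3));r=np.zeros(3)
    for o,d in (a,b):
        d=d/np.linalg.norm(d);P=np.eye(3)-np.outer(d,d);A+=P;r+=P@o
    return np.linalg.solve(A,r)
def proj(cam,p,ci=None):
    c=ci or camera_info(cam);E=c["extrinsics"];q=E[:3,:3].T@(np.asarray(p)-E[:3,3])
    return np.array([c["cx"]+c["fx"]*q[0]/-q[2],c["cy"]+c["fy"]*q[1]/q[2]])
E
python3 - <<'E'
from h import *
im=capture("scene");cv2.imwrite("pics/scene_crop.png",cv2.resize(im[180:320,230:470],None,fx=3.2,fy=3.2,interpolation=2))
im=capture("side");cv2.imwrite("pics/side_crop.png",cv2.resize(im[150:290,240:480],None,fx=3.2,fy=3.2,interpolation=2))
Z=dict(counter=0,counting_place=.082,rails_right_end=.082,lens=.212,tray=.0885,tray_lip=.1035,dish=.0915,lamp_key_top=.092,stain_bottle=0,beaker=0,marker=0,dish_stack=0)
for n,z in Z.items():
    b={}
    for cam in("scene","side"):
        r=spot_point(n,cam)
        for q in r[:3]:
            print(n,cam,round(q["conf"],2),np.round(q["position"],1),np.round(onz(cam,q["position"],z),4))
        if r:b[cam]=ray(cam,r[0]["position"])
    if len(b)==2:print("   tri",np.round(tri(*b.values()),4))
print(get_state()["time"])
E
```

```text
counter scene 0.96 [321.3 253. ] [ 0.5401 -0.0446  0.    ]
counter side 0.98 [335.2 233.1] [ 0.5318 -0.0543  0.    ]
   tri [ 0.5372 -0.0474 -0.0061]
counting_place scene 0.67 [424.7 266.6] [0.5041 0.2572 0.082 ]
counting_place scene 0.62 [328.3 246.7] [ 0.5631 -0.011   0.082 ]
counting_place scene 0.42 [281.3 219. ] [ 0.5341 -0.1841  0.082 ]
counting_place side 0.84 [329.5 202.1] [ 0.5506 -0.0072  0.082 ]
   tri [0.5703 0.1634 0.0537]
rails_right_end scene 0.74 [268.  217.5] [ 0.5472 -0.2233  0.082 ]
rails_right_end side 0.84 [385. 232.] [ 0.5564 -0.2189  0.082 ]
   tri [ 0.5507 -0.2217  0.0865]
lens scene 0.71 [426.1 267. ] [0.5978 0.2626 0.212 ]
lens scene 0.62 [306.8 233.3] [ 0.6359 -0.0392  0.212 ]
lens side 0.78 [280.7 131.4] [0.5943 0.2781 0.212 ]
   tri [0.5927 0.2669 0.2129]
tray scene 0.91 [306.6 233.5] [ 0.5531 -0.0867  0.0885]
tray scene 0.66 [187.6 201.7] [ 0.6094 -0.4785  0.0885]
tray scene 0.6 [298.5 160.4] [ 0.2836 -0.2611  0.0885]
tray side 0.88 [492.7 316.6] [ 0.4832 -0.5664  0.0885]
tray side 0.63 [353.1 210.1] [ 0.564  -0.0923  0.0885]
tray side 0.57 [311.2 339.3]
[... 775 characters left out ...]
.092 ]
   tri [ 0.4881 -0.1605  0.0807]
stain_bottle scene 0.55 [402.  261.5] [0.458  0.1886 0.    ]
stain_bottle side 0.65 [264.3 206.2] [0.4623 0.2127 0.    ]
stain_bottle side 0.18 [334.4 231.8] [ 0.5347 -0.0479  0.    ]
   tri [0.4573 0.1941 0.0078]
beaker scene 0.69 [217.5 244.2] [ 0.6564 -0.3504  0.    ]
beaker side 0.64 [446.3 260.1] [ 0.6737 -0.3546  0.    ]
   tri [ 0.6621 -0.353   0.0055]
marker scene 0.45 [246.8 209.4] [ 0.4931 -0.349   0.    ]
marker side 0.52 [403.9 287. ] [ 0.4988 -0.338   0.    ]
   tri [ 0.4955 -0.3432  0.0056]
dish_stack scene 0.57 [387.  323.2] [0.6671 0.2179 0.    ]
dish_stack side 0.9 [305.9 184.3] [0.6643 0.2308 0.    ]
   tri [0.6638 0.2221 0.0019]
1.45
```

View pics/scene_crop.png

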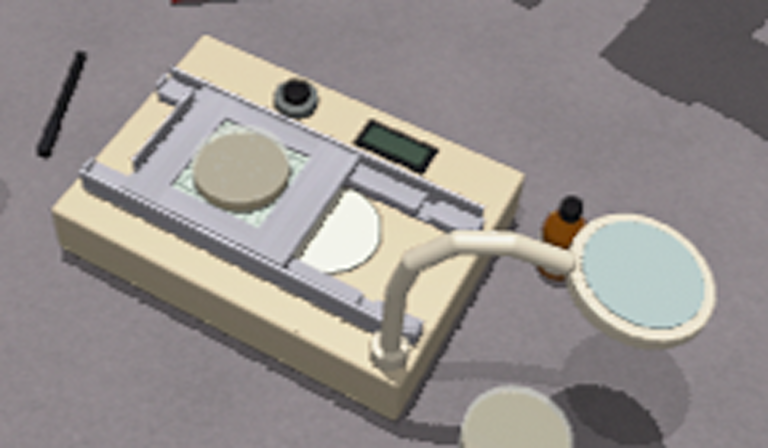

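View pics/side_crop.png

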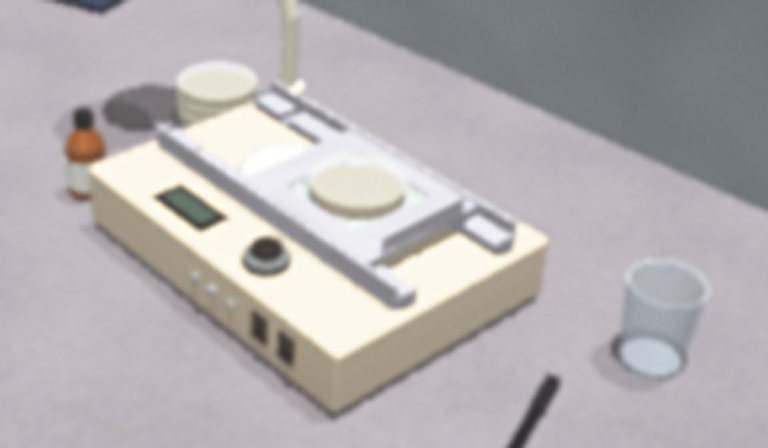

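The deck corners show clearly, so I'll fit the counter pose to corners and network points together.

```bash
cat > fit.py <<'E'
from h import *
from scipy.optimize import least_squares
C={c:camera_info(c) for c in("scene","side")}
f=lambda c,u,v:(np.array([u,v])+.5)/3.2-.5+np.array([230,180] if c=="scene" else [240,150])
O=[]
for c,l in dict(scene=[((205,37),(-130,-180,70)),((523,175),(-130,180,70)),((52,213),(130,-180,70)),((398,388),(130,180,70))],
 side=[((337,358),(-130,-180,70)),((547,243),(130,-180,70)),((92,170),(-130,180,70)),((337,413),(-130,-180,0))]).items():
    for p,q in l:O.append((c,f(c,*p),q,0,1))
for c,p,q,t in [("scene",(321.3,253),(0,0,0),0),("side",(335.2,233.1),(0,0,0),0),("scene",(328.3,246.7),(20,50,82),0),("side",(329.5,202.1),(20,50,82),0),
 ("scene",(268,217.5),(20,-172,82),0),("side",(385,232),(20,-172,82),0),("scene",(426.1,267),(33,320,212),0),("side",(280.7,131.4),(33,320,212),0),
 ("scene",(322.5,205.7),(-95,-50,92),0),("side",(322,229.5),(-95,-50,92),0),
 ("scene",(306.6,233.5),(20,50,88.5),1),("side",(353.1,210.1),(20,50,88.5),1),("scene",(280.2,218.8),(20,-35,103.5),1),("side",(371.9,219.8),(20,-35,103.5),1),
 ("scene",(307.4,233.5),(20,50,91.5),1),("side",(352.3,211.1),(20,50,91.5),1)]:
    O.append((c,np.array(p),q,t,.6))
def W(x,q,t=0):
    q=np.array(q)/1000.; q[1]-=x[3]*t
    c,s=np.cos(x[2]),np.sin(x[2]); return np.array([x[0]+c*q[0]-s*q[1],x[1]+s*q[0]+c*q[1],q[2]])
def R(x): return np.concatenate([w*(proj(c,W(x,q,t),C[c])-p) for c,p,q,t,w in O])
if __name__=="__main__":
    s=least_squares(R,[.54,-.047,0,.08],loss="soft_l1")
    x=s.x;print(np.round(x,4),"yaw deg",np.degrees(x[2]))
    for o,r in zip(O,R(x).reshape(-1,2)):print(o[0],o[2],o[3],np.round(r/o[4],1))
    for c in("scene","side"):
        sel=[o for o in O if o[0]==c]
        xs=least_squares(lambda y:np.concatenate([w*(proj(cc,W(y,q,t),C[cc])-p) for cc,p,q,t,w in sel]),x,loss="soft_l1").x
        print(c,np.round(xs,4))
    print("lip",W(x,(20,-35,103.5),1),"lip goal",W(x,(20,-35,97)),"key",W(x,(-95,-50,92)),"place",W(x,(20,50,82)))
    np.save("x.npy",x)
E
python3 fit.py
```

```text
[ 0.5402 -0.0487 -0.0666  0.0904] yaw deg -3.8169824124697125
scene (-130, -180, 70) 0 [-0.7 -1.8]
scene (-130, 180, 70) 0 [ 0.8 -1. ]
scene (130, -180, 70) 0 [-1.4 -1.8]
scene (130, 180, 70) 0 [ 0.1 -0.2]
side (-130, -180, 70) 0 [ 0.1 -0.4]
side (130, -180, 70) 0 [ 1.3 -1.6]
side (-130, 180, 70) 0 [-1.7 -1.4]
side (-130, -180, 0) 0 [-1.1  3. ]
scene (0, 0, 0) 0 [-1.2 -0.5]
side (0, 0, 0) 0 [ 0.6 -1.9]
scene (20, 50, 82) 0 [3.4 1.5]
side (20, 50, 82) 0 [ 1.4 -2.4]
scene (20, -172, 82) 0 [0.2 0.5]
side (20, -172, 82) 0 [-1.   1.6]
scene (33, 320, 212) 0 [ 2.8 -0.1]
side (33, 320, 212) 0 [1.8 0.8]
scene (-95, -50, 92) 0 [-0.7  1.1]
side (-95, -50, 92) 0 [ 1.  -4.1]
scene (20, 50, 88.5) 1 [-1.8  0.6]
side (20, 50, 88.5) 1 [-2.   0.5]
scene (20, -35, 103.5) 1 [0.2 0.7]
side (20, -35, 103.5) 1 [ 0.5 -0.4]
scene (20, 50, 91.5) 1 [-2.6 -0. ]
side (20, 50, 91.5) 1 [-1.2 -1.3]
scene [ 0.5404 -0.0483 -0.0711  0.0876]
side [ 0.5379 -0.0493 -0.0567  0.0939]
lip [ 0.55180681 -0.17511549  0.1035    ] lip goal [ 0.55782382 -0.08492923  0.097     ] key [ 0.44208037 -0.09224045  0.092     ] place [ 5.63482244e-01 -1.17776797e-04  8.20000000e-02]
```

```bash
cat > plan.py <<'E'
from h import *
from scipy.spatial.transform import Rotation as Ro
def cur():
    s=get_state(); return s,np.array(s["tool_pos"]),Ro.from_euler("xyz",s["orientation"],degrees=True)
def goalR(phi): # pointing down, tool y along heading phi deg
    y=np.array([np.cos(np.radians(phi)),np.sin(np.radians(phi)),0]);x=np.array([0,0,-1.]);return Ro.from_matrix(np.c_[x,y,np.cross(x,y)])
def plan(p1,phi,n,show=10):
    s,p,R=cur();G=goalR(phi);
    print("t",s["time"],"tcp",np.round(p,4),"axes\n",np.round(R.as_matrix(),3),"F",np.round(s["ft_force"],1))
    rv=(R.inv()*G).as_rotvec(degrees=True);print("total turn",np.round(rv,2))
    d=(np.array(p1)-p)/n
    for i in range(min(n,show)):
        Ri=R*Ro.from_rotvec(rv*i/n,degrees=True)
        print([np.round(100*Ri.inv().apply(d),2).tolist(),np.round(rv/n,2).tolist()])
E
python3 -c "
from plan import *
plan([.35,.18,.29],38,10)
plan([.548,-.23,.22],-3.8,18)"
```

```text
t 1.45 tcp [0.1472 0.5817 0.2503] axes
 [[-0.     0.245  0.969]
 [-0.     0.969 -0.245]
 [-1.    -0.    -0.   ]] F [0.  0.5 0.1]
total turn [37.8 -0.   0. ]
[[-0.4, -3.4, 2.95], [3.78, -0.0, 0.0]]
[[-0.4, -3.19, 3.17], [3.78, -0.0, 0.0]]
[[-0.4, -2.98, 3.37], [3.78, -0.0, 0.0]]
[[-0.4, -2.75, 3.56], [3.78, -0.0, 0.0]]
[[-0.4, -2.51, 3.74], [3.78, -0.0, 0.0]]
[[-0.4, -2.26, 3.89], [3.78, -0.0, 0.0]]
[[-0.4, -2.0, 4.03], [3.78, -0.0, 0.0]]
[[-0.4, -1.73, 4.16], [3.78, -0.0, 0.0]]
[[-0.4, -1.45, 4.26], [3.78, -0.0, 0.0]]
[[-0.4, -1.16, 4.35], [3.78, -0.0, 0.0]]
t 1.45 tcp [0.1472 0.5817 0.2503] axes
 [[-0.     0.245  0.969]
 [-0.     0.969 -0.245]
 [-1.    -0.    -0.   ]] F [0.  0.5 0.1]
total turn [79.6  0.   0. ]
[[0.17, -3.83, 3.26], [4.42, 0.0, 0.0]]
[[0.17, -3.56, 3.55], [4.42, 0.0, 0.0]]
[[0.17, -3.28, 3.81], [4.42, 0.0, 0.0]]
[[0.17, -2.97, 4.06], [4.42, 0.0, 0.0]]
[[0.17, -2.65, 4.27], [4.42, 0.0, 0.0]]
[[0.17, -2.31, 4.46], [4.42, 0.0, 0.0]]
[[0.17, -1.96, 4.63], [4.42, 0.0, 0.0]]
[[0.17, -1.6, 4.77], [4.42, 0.0, 0.0]]
[[0.17, -1.23, 4.88], [4.42, 0.0, 0.0]]
[[0.17, -0.85, 4.96], [4.42, 0.0, 0.0]]
```

```bash
python3 -m pendant '[[[-0.4,-3.3,2.9],[3.8,0,0]],[[-0.4,-3.1,3.1],[3.8,0,0]],[[-0.4,-2.9,3.3],[3.8,0,0]],[[-0.4,-2.7,3.5],[3.8,0,0]],[[-0.4,-2.4,3.7],[3.8,0,0]],[[-0.4,-2.2,3.9],[3.8,0,0]],[[-0.4,-1.9,4.0],[3.8,0,0]],[[-0.4,-1.6,4.1],[3.8,0,0]],[[-0.4,-1.3,4.2],[3.8,0,0]],[[-0.4,-1.0,4.3],[3.8,0,0]]]' 0
python3 -c "
from plan import *
plan([.546,-.24,.22],-3.8,10)"
```

```text
time: 2.45
tool_pos: [0.3515, 0.1794, 0.2905]
orientation: [88.5, 89.7, 35.4]
ft_force: [1.6, -0.1, 0.4]
grip_width: 0.0001
t 2.45 tcp [0.3515 0.1794 0.2905] axes
 [[ 0.004  0.799  0.601]
 [ 0.003  0.601 -0.799]
 [-1.     0.005  0.   ]] F [ 1.6 -0.1  0.4]
total turn [40.72 -0.09 -0.27]
[[0.7, -0.97, 4.52], [4.07, -0.01, -0.03]]
[[0.7, -0.64, 4.58], [4.07, -0.01, -0.03]]
[[0.7, -0.32, 4.61], [4.07, -0.01, -0.03]]
[[0.7, 0.01, 4.62], [4.07, -0.01, -0.03]]
[[0.7, 0.34, 4.61], [4.07, -0.01, -0.03]]
[[0.71, 0.67, 4.57], [4.07, -0.01, -0.03]]
[[0.71, 0.99, 4.52], [4.07, -0.01, -0.03]]
[[0.71, 1.31, 4.43], [4.07, -0.01, -0.03]]
[[0.71, 1.62, 4.33], [4.07, -0.01, -0.03]]
[[0.71, 1.92, 4.2], [4.07, -0.01, -0.03]]
```

```bash
python3 -m pendant '[[[0.5,-0.9,4.5],[4.1,0,0]],[[0.6,-0.6,4.6],[4.1,0,0]],[[0.7,-0.3,4.6],[4.1,0,0]],[[0.7,0,4.6],[4.1,0,0]],[[0.7,0.3,4.6],[4.1,0,0]],[[0.7,0.7,4.6],[4.1,0,0]],[[0.7,1.0,4.5],[4.1,0,0]],[[0.7,1.3,4.4],[4.1,0,0]],[[0.7,1.6,4.3],[4.1,0,0]],[[0.7,1.9,4.2],[4.1,0,0]]]' 0
python3 - <<'E'
from plan import *
x=np.load("x.npy")
im=capture("wrist");ci=camera_info("wrist")
for n,z in [("tray_lip",.1035),("tray",.0885),("dish",.0915),("rails_right_end",.082),("counting_place",.082),("lamp_key_top",.092),("counter",0)]:
    for q in spot_point(n,"wrist")[:2]:print(n,round(q["conf"],2),np.round(q["position"],1),np.round(onz("wrist",q["position"],z,ci),4))
cv2.imwrite("pics/wrist1.png",im)
plan([.546,-.23,.13],-3.8,3)
E
```

```text
time: 3.45
tool_pos: [0.547, -0.2608, 0.2261]
orientation: [112.4, 88.9, 16.5]
ft_force: [1.5, 0.9, 0.2]
grip_width: 0.0002
tray_lip 0.93 [315.3  80.9] [ 0.5568 -0.1832  0.1035]
tray_lip 0.91 [ 49.1 194.8] [ 0.3533 -0.2403  0.1035]
tray 0.83 [  6.4 244.8] [ 0.2935 -0.2797  0.0885]
dish 0.42 [426.9 238.3] [ 0.6333 -0.3131  0.0915]
rails_right_end 0.8 [313.1 142. ] [ 0.5501 -0.2263  0.082 ]
counting_place 0.56 [310.6  81.6] [ 0.5534 -0.182   0.082 ]
t 3.85 tcp [ 0.5463 -0.2576  0.2269] axes
 [[ 0.018  0.995 -0.098]
 [ 0.005 -0.099 -0.995]
 [-1.     0.017 -0.007]] F [-0.3 -0.2  0.5]
total turn [-1.86 -0.38 -0.98]
[[3.24, -0.16, -0.89], [-0.62, -0.13, -0.33]]
[[3.23, -0.13, -0.9], [-0.62, -0.13, -0.33]]
[[3.23, -0.1, -0.91], [-0.62, -0.13, -0.33]]
```

View pics/wrist1.png

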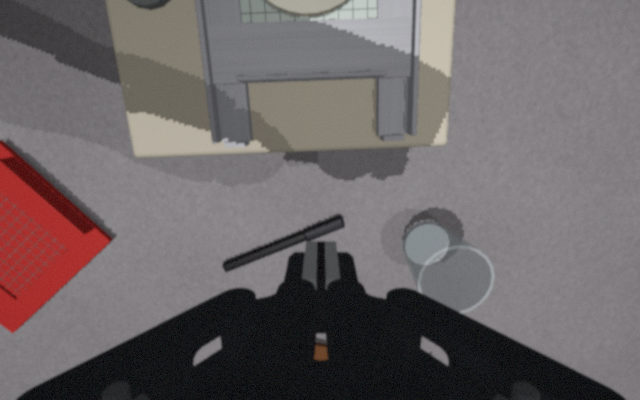

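```bash
python3 - <<'E'
from plan import *
ci=camera_info("wrist");im=capture("wrist")
cv2.imwrite("pics/wrist2.png",cv2.resize(im[0:170,90:470],None,fx=2,fy=2,interpolation=2))
import pickle;pickle.dump(ci,open("ci2.pkl","wb"))
x=np.load("x.npy");from fit import W
for q in [(-130,-180,70),(130,-180,70),(-30,-172,82),(70,-172,82)]:print(q,np.round(proj("wrist",W(x,q),ci)-[90,0],1)*2)
for q in [(-30,-35,112.5),(70,-35,112.5)]:print(q,np.round(proj("wrist",W(x,q,1),ci)-[90,0],1)*2)
E
```

```text
(-130, -180, 70) [ 89.8 325. ]
(130, -180, 70) [716.6 303. ]
(-30, -172, 82) [325.2 301. ]
(70, -172, 82) [578.2 292.2]
(-30, -35, 112.5) [297.  172.6]
(70, -35, 112.5) [596.8 162.6]
```

View pics/wrist2.png

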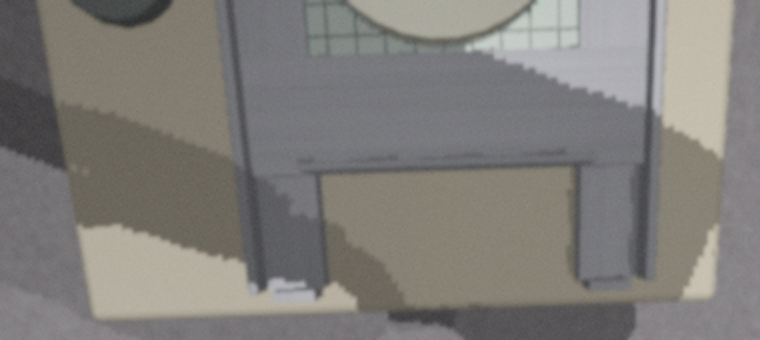

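The wrist view agrees with the fit: deck corners are within about 2 mm and the yaw is right. The lip centre is at about (0.551, -0.172). I'll go down behind it.

```bash
python3 -m pendant '[[[3.2,-0.1,-0.7],[-0.6,-0.1,-0.3]],[[3.2,-0.1,-0.8],[-0.6,-0.1,-0.3]],[[3.2,-0.1,-0.8],[-0.6,-0.1,-0.3]],[[1.0,0,-0.8],[0,0,0]]]' 0
python3 -c "
from plan import *
plan([.548,-.217,.109],-3.8,2)"
```

```text
time: 4.3
tool_pos: [0.5501, -0.2237, 0.1243]
orientation: [74.5, 89.3, -19.1]
ft_force: [-0.9, -0.1, -0.4]
grip_width: 0.0004
t 4.3 tcp [ 0.5501 -0.2237  0.1243] axes
 [[ 0.012  0.998 -0.062]
 [-0.004 -0.062 -0.998]
 [-1.     0.012  0.003]] F [-0.9 -0.1 -0.4]
total turn [ 0.25  0.19 -0.67]
[[0.76, -0.14, -0.33], [0.13, 0.09, -0.34]]
[[0.76, -0.13, -0.33], [0.13, 0.09, -0.34]]
```

```bash
python3 -m pendant '[[[0.8,-0.1,-0.4],[0,0,-0.3]],[[0.6,-0.1,-0.4],[0,0,-0.3]],[[0.1,0,-1.0],[0,0,0]],[[0,0,-0.7],[0,0,0]],[[0,0,-0.4],[0,0,0]]]' 0
python3 - <<'E'
from plan import *
ci=camera_info("wrist");im=capture("wrist");cv2.imwrite("pics/wrist3.png",im)
plan([.552,-.19,.109],-3.8,1)
E
```

```text
time: 4.8
tool_pos: [0.5518, -0.1913, 0.1119]
orientation: [47.2, 89.6, -46.3]
ft_force: [-0.1, 0.6, 0.8]
grip_width: -0.0001
t 4.85 tcp [ 0.5519 -0.1909  0.112 ] axes
 [[ 0.005  0.998 -0.059]
 [-0.004 -0.059 -0.998]
 [-1.     0.005  0.004]] F [-0.2  0.7 -0. ]
total turn [ 0.39  0.22 -0.28]
[[0.3, 0.0, -0.09], [0.39, 0.22, -0.28]]
```

View pics/wrist3.png

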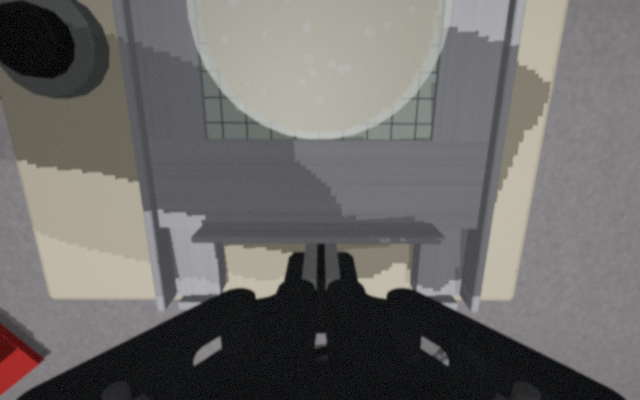

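The fingers at (320,250) are centred behind the lip, which spans columns 192–442 at row 235. I'll push slowly.

```bash
python3 -m pendant '[[[0.2,0,-0.4],[0.2,0.1,-0.1]],[[0.1,0,-0.4],[0.2,0,-0.1]],[[0,0,-0.4],[0,0,0]],[[0,0,-0.4],[0,0,0]],[[0,0,-0.4],[0,0,0]],[[0,0,-0.4],[0,0,0]],[[0,0,-0.4],[0,0,0]],[[0,0,-0.4],[0,0,0]],[[0,0,-0.4],[0,0,0]],[[0,0,-0.4],[0,0,0]]]' 0
python3 - <<'E'
from plan import *
ci=camera_info("wrist");im=capture("wrist");cv2.imwrite("pics/wrist4.png",im)
plan([.558,-.094,.109],-3.8,1)
E
```

```text
time: 5.85
tool_pos: [0.556, -0.1513, 0.1105]
orientation: [28.0, 89.5, -66.0]
ft_force: [0.2, -3.1, 1.3]
grip_width: 0.0004
t 5.9 tcp [ 0.5561 -0.1505  0.1105] axes
 [[ 0.004  0.998 -0.069]
 [-0.007 -0.069 -0.998]
 [-1.     0.004  0.007]] F [ 0.1 -1.8  1.8]
total turn [-0.16  0.41 -0.25]
[[0.1, -0.2, -5.65], [-0.16, 0.41, -0.25]]
```

View pics/wrist4.png

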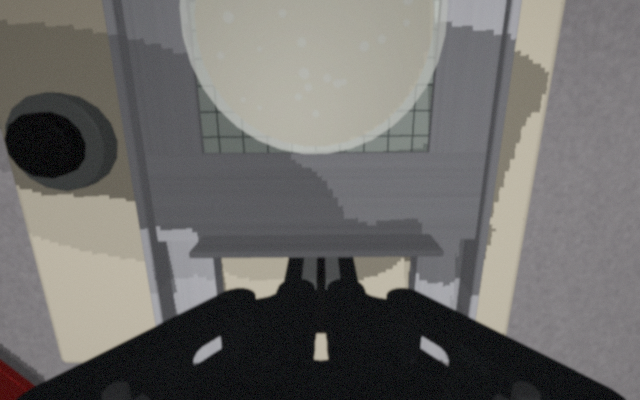

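```bash
python3 -m pendant '[[[0.1,-0.05,-0.4],[0,0.2,-0.1]],[[0,0,-0.4],[0,0.1,0]],[[0,0,-0.4],[0,0,0]],[[0,0,-0.4],[0,0,0]],[[0,0,-0.4],[0,0,0]],[[0,0,-0.4],[0,0,0]],[[0,0,-0.4],[0,0,0]],[[0,0,-0.4],[0,0,0]],[[0,0,-0.4],[0,0,0]],[[0,0,-0.4],[0,0,0]]]' 0
python3 - <<'E'
from plan import *
capture("scene")
for q in spot_point("tray","scene")[:3]+spot_point("dish","scene")[:1]:print(round(q["conf"],2),np.round(q["position"],1),np.round(onz("scene",q["position"],.0885),4))
plan([.558,-.094,.109],-3.8,1)
E
```

```text
time: 6.9
tool_pos: [0.5588, -0.1079, 0.1097]
orientation: [46.5, 89.8, -47.5]
ft_force: [-1.1, -3.2, 1.8]
grip_width: -0.0002
0.76 [297.7 164.8] [ 0.3045 -0.2528  0.0885]
0.63 [187.3 199. ] [ 0.6007 -0.4867  0.0885]
0.57 [326.4 244.9] [ 0.5641 -0.0167  0.0885]
0.55 [329.7 245.4] [ 0.5615 -0.0075  0.0885]
t 7.05 tcp [ 0.5586 -0.1072  0.1095] axes
 [[ 0.003  0.998 -0.069]
 [-0.001 -0.069 -0.998]
 [-1.     0.003  0.001]] F [-0.8 -0.1 -0.8]
total turn [-0.15  0.07 -0.15]
[[0.05, -0.16, -1.31], [-0.15, 0.07, -0.15]]
```

```bash
for i in 1; do python3 -m pendant '[[[0,-0.05,-0.3],[0,0,0]],[[0,-0.05,-0.3],[0,0,0]],[[0,0,-0.3],[0,0,0]]]' 0; done; python3 - <<'E'
from h import *
ci=camera_info("wrist");im=capture("wrist");cv2.imwrite("pics/wrist5.png",im)
E
```

```text
time: 7.35
tool_pos: [0.5579, -0.0977, 0.1091]
orientation: [69.9, 89.9, -24.1]
ft_force: [-0.1, 0.8, 0.4]
grip_width: 0.0
```

View pics/wrist5.png

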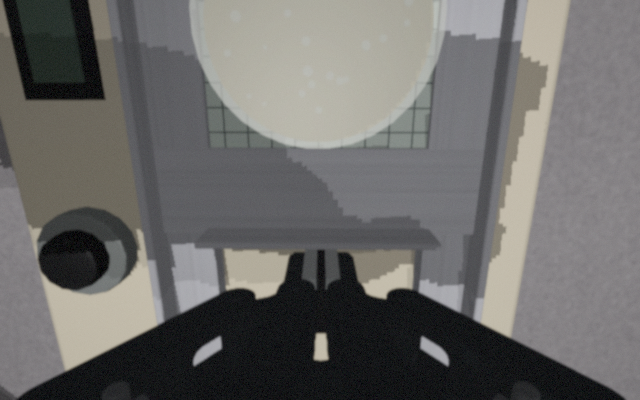

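```bash
python3 -m pendant '[[[0,0,-0.3],[0,0,0]],[[0,0,-0.2],[0,0,0]]]' 0;  python3 -m pendant '[[[0,0,-0.2],[0,0,0]]]' 0; python3 -m pendant '[[[0,0,-0.2],[0,0,0]]]' 0; python3 - <<'E'
from h import *
im=capture("scene");cv2.imwrite("pics/scene2.png",cv2.resize(im[180:320,230:470],None,fx=3.2,fy=3.2,interpolation=2))
im=capture("side");cv2.imwrite("pics/side2.png",cv2.resize(im[150:290,240:480],None,fx=3.2,fy=3.2,interpolation=2))
E
```

```text
time: 7.6
tool_pos: [0.5583, -0.0932, 0.1091]
orientation: [27.1, 89.7, -66.9]
ft_force: [-0.3, -8.9, -0.4]
grip_width: -0.0002
time: 7.7
tool_pos: [0.5584, -0.093, 0.1092]
orientation: [13.9, 89.5, -80.2]
ft_force: [-0.7, -10.8, 0.5]
grip_width: 0.0003
time: 7.8
tool_pos: [0.5585, -0.093, 0.1092]
orientation: [8.9, 89.2, -85.2]
ft_force: [-0.8, -9.2, 1.0]
grip_width: 0.0
```

View pics/scene2.png

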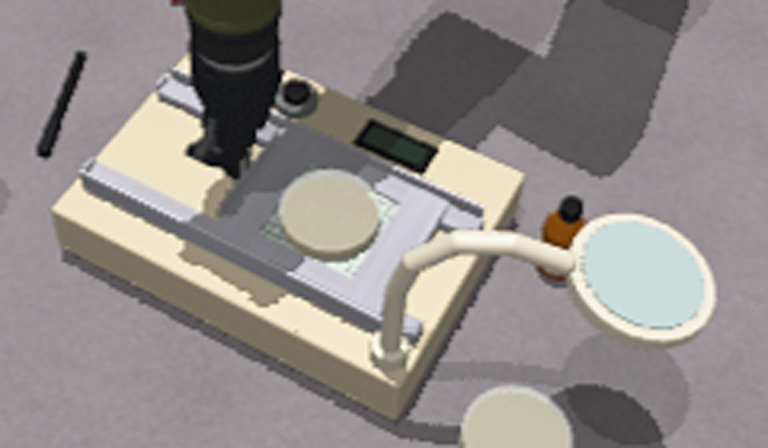

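View pics/side2.png

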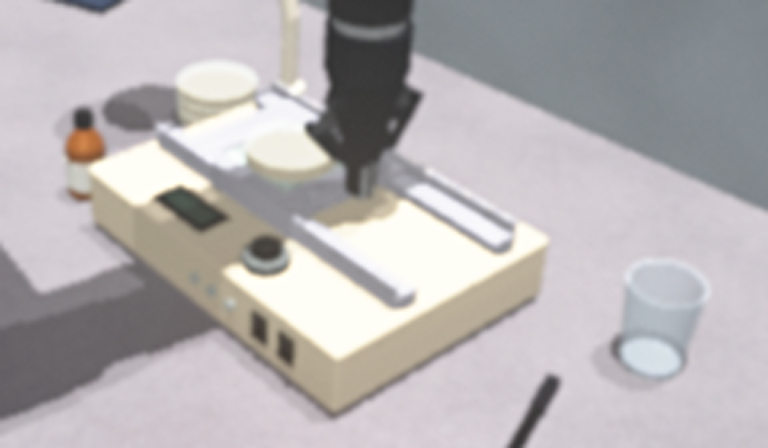

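The tray resists at about 10 N with the TCP at y -0.093, as predicted for the seated position. I'll back off, rise and move over to the key.

```bash
python3 -m pendant '[[[0,0,1.0],[0,0,0]],[[-1,0,1.5],[0,0,0]],[[-3,0,1],[0,0,0]],[[-4,-1,0],[0,0,0]],[[0,-2,0],[0,0,0]],[[0,0,0],[0,0,0]]]' 0;  python3 - <<'E'
from plan import *
ci=camera_info("wrist");im=capture("wrist");cv2.imwrite("pics/wrist6.png",im)
for n,z in [("tray_lip",.097),("tray",.082),("dish",.085),("lamp_key_top",.092)]:
    for q in spot_point(n,"wrist")[:2]:print(n,round(q["conf"],2),np.round(q["position"],1),np.round(onz("wrist",q["position"],z,ci),4))
import fit;x=np.load("x.npy")
for q in [(20,-35,106),(-30,-35,106),(70,-35,106),(-95,-50,92)]:print(q,proj("wrist",fit.W(x,q),ci).round(1))
print("6.5 higher",[proj("wrist",fit.W(x,(a,-35,112.5)),ci).round(1) for a in(-30,70)])
plan([.442,-.092,.15],-3.8,4)
E
```

```text
time: 8.5
tool_pos: [0.5243, -0.128, 0.1941]
orientation: [3.1, 89.5, -91.0]
ft_force: [-1.8, 0.4, -1.4]
grip_width: 0.0001
tray_lip 0.97 [ 84.1 314.8] [ 0.3411 -0.1993  0.097 ]
tray_lip 0.79 [369.4 139. ] [ 0.559 -0.084  0.097]
tray 0.57 [ 46.6 349.9] [ 0.2882 -0.2399  0.082 ]
lamp_key_top 0.58 [192.3 163.1] [ 0.4407 -0.092   0.092 ]
(20, -35, 106) [369.5 142.4]
(-30, -35, 106) [288.7 142.9]
(70, -35, 106) [450.4 141.9]
(-95, -50, 92) [194.3 163.3]
6.5 higher [array([287.7, 144.2]), array([454.4, 143.2])]
t 8.75 tcp [ 0.5263 -0.1275  0.1924] axes
 [[-0.     0.997 -0.071]
 [-0.009 -0.071 -0.997]
 [-1.     0.     0.009]] F [-0.2 -0.9 -0.5]
total turn [-0.26  0.53 -0.01]
[[1.05, -2.16, -0.75], [-0.07, 0.13, -0.0]]
[[1.05, -2.16, -0.75], [-0.07, 0.13, -0.0]]
[[1.06, -2.16, -0.75], [-0.07, 0.13, -0.0]]
[[1.06, -2.16, -0.75], [-0.07, 0.13, -0.0]]
```

View pics/wrist6.png

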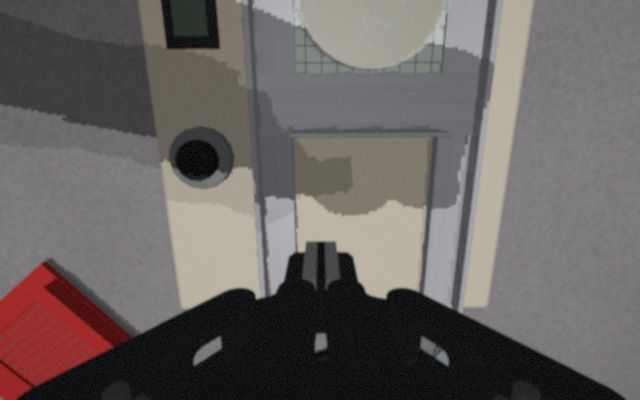

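```bash
python3 - <<'E'
from plan import *
import fit;x=np.load("x.npy");ci=camera_info("wrist")
for q in [(130,-180,70),(-130,-180,70)]:print(q,proj("wrist",fit.W(x,q),ci).round(1))
print(onz("wrist",(198,160),.092,ci),onz("wrist",(370,135),.106,ci),onz("wrist",(292,135),.106,ci),onz("wrist",(449,133),.106,ci))
im=cv2.imread("pics/wrist6.png")
cv2.imwrite("pics/k.png",cv2.resize(im[100:320,150:510],None,fx=2.2,fy=2.2,interpolation=2))
E
```

```text
(130, -180, 70) [487. 312.]
(-130, -180, 70) [176.  313.3]
[ 0.4474447  -0.08960178  0.092     ] [ 0.55991237 -0.07979974  0.106     ] [ 0.51248805 -0.07640645  0.106     ] [ 0.6079108 -0.0820287  0.106    ]
```

View pics/k.png

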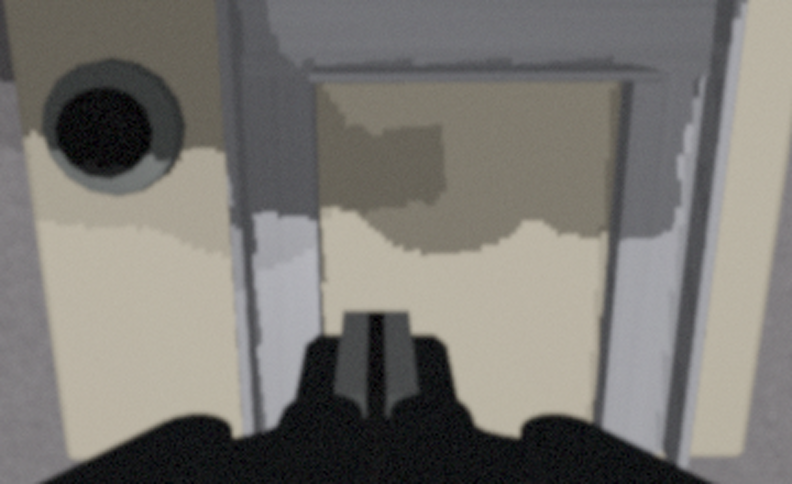

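```bash
python3 -m pendant '[[[1.0,-2.1,-0.8],[0,0.1,0]],[[1.0,-2.1,-0.8],[0,0.1,0]],[[1.0,-2.1,-0.8],[0,0.1,0]],[[1.0,-2.0,-0.8],[0,0.1,0]],[[1,0,0],[0,0,0]],[[0.6,0,0],[0,0,0]],[[0,0,0],[0,0,0]]]' 0;  python3 - <<'E'
from plan import *
ci=camera_info("wrist");im=capture("wrist");cv2.imwrite("pics/wrist7.png",im)
for q in spot_point("lamp_key_top","wrist")[:2]:print(round(q["conf"],2),np.round(q["position"],1),np.round(onz("wrist",q["position"],.092,ci),4))
plan([.445,-.09,.115],-3.8,2)
E
```

```text
time: 9.45
tool_pos: [0.4456, -0.0885, 0.1301]
orientation: [-82.7, 89.8, -176.7]
ft_force: [-0.3, -0.4, -0.5]
grip_width: -0.0001
0.71 [313.7 249.7] [ 0.4416 -0.0917  0.092 ]
t 9.55 tcp [ 0.4464 -0.0887  0.131 ] axes
 [[-0.003  0.998 -0.069]
 [-0.001 -0.069 -0.998]
 [-1.    -0.003  0.001]] F [ 0.3 -0.4  0.6]
total turn [-0.14  0.04  0.14]
[[0.8, -0.06, 0.07], [-0.07, 0.02, 0.07]]
[[0.8, -0.06, 0.07], [-0.07, 0.02, 0.07]]
```

View pics/wrist7.png

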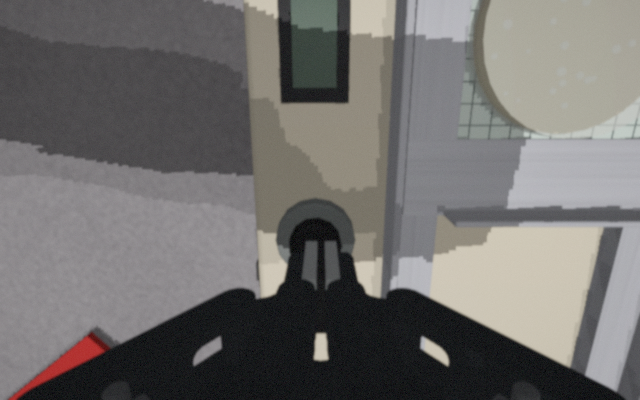

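The key sits under the fingertips, at column 315 against 321 for the fingers. I'll press straight down.

```bash
python3 -m pendant '[[[0.8,-0.2,0.1],[0,0,0]],[[0.7,-0.1,0],[0,0,0]],[[0.3,0,0],[0,0,0]],[[0.3,0,0],[0,0,0]]]' 0; python3 -m pendant '[[[0.3,0,0],[0,0,0]],[[0.2,0,0],[0,0,0]]]' 0;python3 -m pendant '[[[0.2,0,0],[0,0,0]],[[0.2,0,0],[0,0,0]]]' 0
```

```text
time: 9.95
tool_pos: [0.4458, -0.0905, 0.1095]
orientation: [30.9, 89.9, -63.1]
ft_force: [0.3, 0.2, 2.2]
grip_width: -0.0003
time: 10.15
tool_pos: [0.446, -0.0906, 0.1047]
orientation: [44.4, 89.9, -49.6]
ft_force: [-6.1, 1.0, 24.5]
grip_width: -0.0003
time: 10.35
tool_pos: [0.4461, -0.0906, 0.1046]
orientation: [60.1, 89.9, -33.8]
ft_force: [-9.9, 1.9, 29.5]
grip_width: 0.0001
```

Bottomed: the tip is at 0.0856 (key fully down is 0.086) and the force rose from about 2 N to 29 N. I'll release and check.

```bash
python3 -m pendant '[[[-0.5,0,0],[0,0,0]],[[-2,0,0],[0,0,0]],[[-4,0,0],[0,0,0]],[[-4,0,0],[0,0,0]],[[0,-3,3],[0,0,0]],[[0,-3,4],[0,0,0]],[[0,0,4],[0,0,0]],[[0,0,0],[0,0,0]],[[0,0,0],[0,0,0]]]' 0;  python3 - <<'E'
from plan import *
import fit;x=np.load("x.npy")
ci=camera_info("wrist");im=capture("wrist");cv2.imwrite("pics/wrist8.png",im)
print(get_state()["tool_pos"])
for c in("scene","side"):
  im=capture(c);cv2.imwrite(f"pics/{c}3.png",cv2.resize(im[170:310,230:470],None,fx=3.2,fy=3.2,interpolation=2))
  for n,g in [("tray",(20,50,82)),("dish",(20,50,85)),("tray_lip",(20,-35,97)),("lamp_key_top",(-95,-50,92))]:
    w=proj(c,fit.W(x,g));r=spot_point(n,c)
    print(c,n,"expect",w.round(1),[np.round(q["position"],1).tolist() for q in r[:3]])
E
```

```text
time: 11.25
tool_pos: [0.378, -0.1994, 0.2161]
orientation: [60.6, 89.5, -33.2]
ft_force: [-0.2, 0.8, -0.5]
grip_width: 0.0003
[ 0.37825372 -0.1992336   0.21608735]
scene tray expect [331.7 248.2] [[300.1, 159.8], [332.0, 246.9], [186.1, 201.8]]
scene dish expect [331.7 247.6] [[334.5, 248.4], [307.2, 235.0]]
scene tray_lip expect [306.3 233.1] [[301.1, 175.0], [164.9, 214.4], [308.5, 234.2]]
scene lamp_key_top expect [321.8 206.8] [[321.2, 206.9]]
side tray expect [330.9 199.7] [[311.6, 339.6], [494.6, 319.2], [332.4, 200.3]]
side dish expect [330.9 198.9] []
side tray_lip expect [350.  207.4] [[351.2, 207.3], [518.4, 298.6], [319.9, 303.8]]
side lamp_key_top expect [323.  225.4] []
```

View pics/wrist8.png

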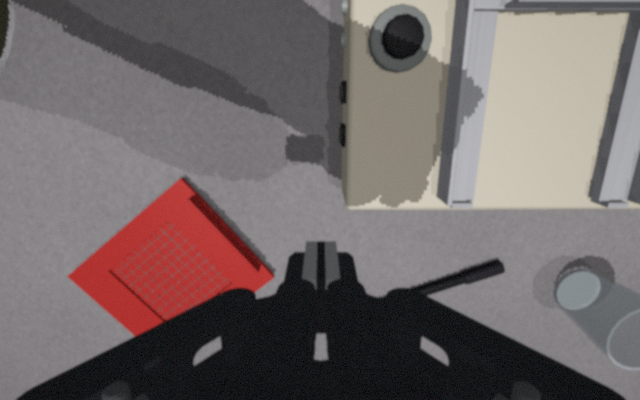

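View pics/scene3.png

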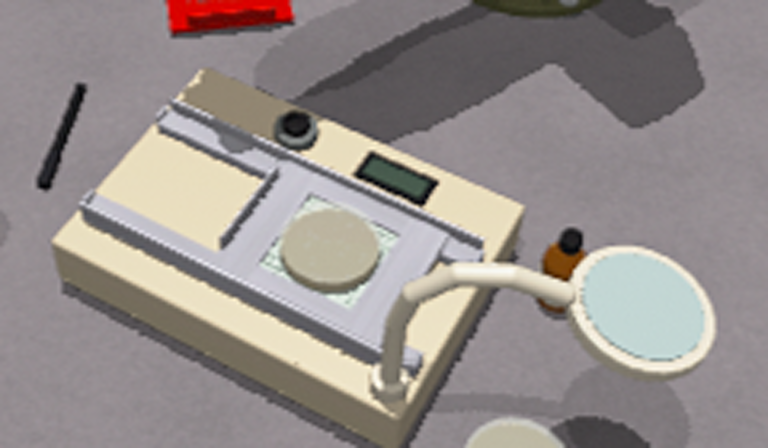

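View pics/side3.png

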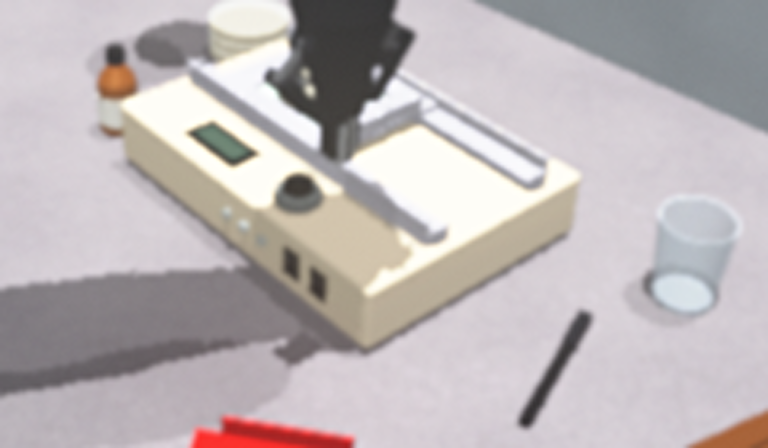

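```bash
python3 -c "
from workcell import *
print(get_state()['time'],finish_job())"
```

```text
the job is handed in; nothing more can be done
11.8 None
```

The tray is in the notches at the counting place, the lamp key has been pressed and released, and I handed the job in at 11.8 s. `finish_job` reports no verdict.

**Tray:** I pushed the aluminium tray with the shut fingertips on its lip at about 40 mm/s. It moved off under about 3 N. The push force then fell to zero, and going on met a firm stop of about 10 N with the lip where the fit puts it when seated. In the last scene and side pictures the tray and lip show within about 2.5 px of their expected positions.

**Lamp key:** I pressed until it bottomed, with the fingertip at 85.6 mm (fully down is 86 mm) and about 29 N on the wrist. In the final pictures it is up again.

**Other things:** The dish is in its seat in the last scene picture. The bottle, dish stack, beaker and marker show where they started, judged by eye only. The arm stands clear of everything.

**Checks that disagreed or were missing:**
- The wrist camera puts the counter 2–3 mm further along +y than the fit from the two fixed cameras. The tray moves with it, so this does not change the result.
- The last side-camera search did not find the dish or the key; the gripper hid the dish there.
- Flush seating is inferred from the firm stop and the smaller apparent size of the lip; I did not measure its height directly.

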